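Index the parts carousel against its stop and clamp it

ROBOT

A 7-joint arm with a two-finger parallel gripper is mounted at the origin on the work surface. World frame = base frame: x ahead of the robot, y to its left, z up, the work surface at z = 0. Lengths are in m, angles in rad, forces in N, time in s.
With the tool pointing down it reaches from about 0.425 to 0.95 m from the base axis. Payload 4.7 kg.
Tool frame: the origin (TCP) lies on the front face of the gripper's body, between the roots of the fingers; the fingertips stand 73 mm ahead of it and the grasp point (between the pads) lies 54 mm ahead of it; x points along the fingers, y is the direction in which the jaws open and shut, and the axes are right-handed (so a half turn about x gives the same grasp; the last joint's range is limited). The gripper opens to 85 mm and grips with 20 to 120 N. Pads are 22 mm wide; open, the fingers measure 114 mm over their backs; the gripper's body (76 mm by 85 mm) begins 54 mm behind the grasp point. The pads swing forward as they close: fully open they stand 13 mm farther back than shut.
Start: joints at [-0.029, 0.469, -0.049, 1.532, 0.024, 1.141, -0.082], TCP at [0.675, 0, 0.304] pointing down, gripper open.
Joint ranges: [-2.59, 2.59], [-0.33, 1.99], [-1.39, 1.29], [0.1, 2.45], [-1.04, 4.18], [0.21, 1.99], [-2.66, 2.66]. Speed limits (rad/s): [2.57, 2.57, 3.14, 3.14, 3.14, 3.14, 3.14].

INTERFACE

Orientations are given as [roll, pitch, yaw] about the fixed x, y, z axes, in that order (R = Rz(yaw) Ry(pitch) Rx(roll)).
In Python, from cell import arm gives the robot as it stands.
- The arm moves only by the tool servo_tool, never from a script. Its argument "commands" is a list of rows, each an object with "gripper": the finger opening in m, from 0 to 0.0854; "travel": the shift along the tool's x, y, z in m, a list of three; "turn": the turn about the tool's x in degrees. In form: [{"gripper": gripper, "travel": [tx, ty, tz], "turn": turn}, ...]. A call has 1 to 10 rows; each row shifts and turns the pose as measured when the row begins, along the tool's axes as they then stand; what a row does not reach is not made up. A row lasts 1/10 s, in which the tool goes at most 50 mm and 8.59 degrees, less where a joint would pass 70% of its speed; a pose out of reach is approached as far as the arm can. A call is refused whole if a number of a shift passes 0.05 or a number of a turn 8.59, either way. A call with a gripper value outside its range is refused whole. The fingers move at their own pace and stop on an object; "force" is the grip in N (left out, the last holds). Time passes only in rows, so rows that do not move let the fingers close. It gives the time, the measured TCP pose, the force and the opening at its end, in the units of the state.
- arm.read_state(): the state, without advancing time (a new reading comes with each control period).
- arm.read_camera(name): name is "scene" or "side" or "wrist"; returns the picture (400x640x3 uint8, red, green, blue); there is no depth.
- arm.camera_info(name): a dict with "camera_matrix" (3x3 intrinsics, pixels), "eye" and "attitude" of the camera in the world; the wrist camera has in their place "hand_eye" (4x4, takes a point from camera to tool coordinates, whose origin is the TCP and whose axes are the tool frame's). Camera axes: x right, y down, z forward; pixel columns grow to the right and rows downward; lengths in m; the calibration is good to about 2 mm. A picture is of the moment at which its call begins: read the wrist's pose just before it. camera_info takes no time and is no camera call.
- arm.close_job(): hands the job in, once; it reports no verdict.
The state is a dict: "t": time; "qpos": joint angles; "joint_vel": joint speeds; "joint_torque": joint torques, N m; "tcp_pos": TCP position; "ee_rot": TCP orientation; "contact_force": force on the tool from outside, world axes, zero at the start; "moment": the same for the moment, N m; "grip_width": finger opening in m.
Only numpy, scipy, OpenCV 4.12 (cv2) and the standard library are available. Lean on these libraries where they do the work, as an engineer would, in place of code of your own. Each camera call takes 0.05 s, during which the arm holds its last target. There are 200 camera calls.

TASK

Turn the parts carousel the shorter way round until its orange pointer arm comes to rest in contact with the red rubber stop post, and leave it resting there: feel for the contact and press gently, since the post must never be loaded with more than 7 N. Then throw the blue clamp lever fully over to its other side. Do not disturb the other things on the bench.

Things in the scene. Friction and masses are not known exactly. Their poses are not given: they have to be found in the camera images.
- base: grey fixed plinth of the carousel, a disc 370 mm across and 45 mm high, with an ear on its -y side that carries the clamp lever. Origin on the carousel's axis at bench level; z up, x axis roughly away from the robot. It stands elsewhere and at another yaw each time and cannot move.
- carousel (a joint): angle (rad) of the carousel disc, which turns endlessly about the vertical axis through base, positive anticlockwise from above. At 0 the orange arm points nominally along +x of base and the crank knob stands opposite, along -x. Starts within 0.6 of 0. Friction 0.35 N m (4 N at the knob); stays where left. The arm meets the stop at about +1.86 or -1.86, give or take 0.3.
- hub (a point): on the axis of the aluminium disc, at its top face (240 mm across, 64 mm above the bench; dishes 9 mm high on it). The orange pointer arm (16 mm wide, reaching 170 mm from the axis, mid-height 58 mm above the bench) was clamped on by hand: it is up to 0.3 rad off its nominal direction, fixed in a run, so where it meets the stop has to be felt.
- crank_grip (a point): centre, half-way up, of the black upright crank knob on the disc: a free-spinning cylinder 20 mm in diameter, grip 59 mm high, top 130 mm above the bench, 84 mm from the carousel's axis. It can be grasped from above and led round its circle; it spins in the fingers, so the gripper need not turn.
- stop: red rubber stop post, 24 mm in diameter, top 99 mm above the bench, in one of two sockets of the plinth 145 mm from the axis, at +2.0 or -2.0 rad from +x of base. Origin at its foot, 45 mm above the bench. Springy: gives 1 mm per 1.8 N. The shorter way (under half a turn) is anticlockwise if it has y > 0 in base, clockwise if y < 0.
- plug: white flush plug (24 mm across, 4 mm high) in the other socket; the arm passes over it freely. Origin at its foot centre.
- clamp (a joint): angle (rad) of the clamp lever: 0 as it starts, leaning towards -x of base; 1.0 fully over, leaning towards +x of base. It stays where it is left (friction about 0.06 N m, under 1 N at the ball).
- clamp_tip (a point): centre of the blue ball (26 mm in diameter) at the end of the clamp lever, 80 mm from its pivot, which lies along y of base 67 mm above the bench. The ball goes from 38 mm on the -x side of the pivot to 38 mm on the +x side, 137 mm above the bench at both ends, 147 mm midway. Can be pushed over with shut fingers.
- carton: closed brown cardboard box, 100 x 80 x 60 mm; origin at the centre of its underside. Bystander: leave it alone.
- bin: small open black plastic bin, 120 x 90 x 50 mm; origin at the centre of its underside. Bystander: leave it alone.
- jar: clear plastic jar with white cap, 56 mm across, 80 mm high; origin at the centre of its underside. Bystander: leave it alone.
- driver: screwdriver with yellow handle lying on the bench, 180 mm long, 26 mm thick; origin on the bench under its middle, x axis towards the tip. Bystander: leave it alone.

How it is judged:
By the outcome, as a careful person would: the job done as asked, in the order asked, and still so for the second after the job is handed in, with the robot touching nothing.
It also fails if it takes over 64 s, if anything falls off the work surface, if the arm or the gripper's body presses on something with over 40 N, if the wrist force passes 120 N, or if a joint passes its speed limit or range.

## Working session

There is one attempt and no reset: what is moved stays moved. The work goes in short steps, Python scripts to look and compute and a tool call to move; the robot and the scene stay as the last step left them, time stands still between calls to the robot, and variables do not carry over. Pictures are saved under pics/ and viewed, about 8 in all and at most 12, crops included, and the job is handed in when it is done.

Besides the shell and the picture viewer there is one more tool, called after "Call:" as a command line: name --argument value ..., lists and objects as JSON in quotes. servo_tool: Moves the arm, as the interface text tells. Its arguments: {"type":"object","properties":{"commands":{"type":"array"},"force":{"type":"number"}},"required":["commands"]}

```bash
mkdir -p pics; ls
python3 - <<'E'
from cell import arm
import cv2
for n in ("scene","side","wrist"):
    im=arm.read_camera(n); cv2.imwrite(f"pics/{n}0.png",im[:,:,::-1])
    print(n,arm.camera_info(n))
print(arm.read_state())
E
```

```text
pics
scene {'camera_matrix': array([[402.60683361,   0.        , 321.75671664],
       [  0.        , 402.60683361, 196.55859809],
       [  0.        ,   0.        ,   1.        ]]), 'eye': array([ 1.27174467, -0.21348783,  1.22968086]), 'attitude': array([-2.54290546e+00, -5.65828274e-04,  1.31689135e+00])}
side {'camera_matrix': array([[489.95905488,   0.        , 322.80040406],
       [  0.        , 489.95905488, 199.45586494],
       [  0.        ,   0.        ,   1.        ]]), 'eye': array([-0.07982117, -0.8833724 ,  1.26691891]), 'attitude': array([-2.38721559,  0.01761248, -0.64919684])}
wrist {'camera_matrix': array([[292.932219  ,   0.        , 312.96268639],
       [  0.        , 292.932219  , 201.09991507],
       [  0.        ,   0.        ,   1.        ]]), 'hand_eye': array([[ 2.86122722e-04, -3.13996760e-01,  9.49424011e-01,
        -6.93684610e-02],
       [ 9.99999958e-01,  1.31836795e-04, -2.57763002e-04,
        -2.10220144e-04],
       [-4.42322708e-05,  9.49424045e-01,  3.13996785e-01,
        -8.21228877e-02],
       [ 0.00000000e+00,  0.00000000e+00,  0.00000000e+00,
         1.00000000e+00]])}
{'t': 0.15, 'qpos': array([-0.02888279,  0.46929115, -0.04859695,  1.53340766,  0.02407062,
        1.14098127, -0.08232217]), 'joint_vel': array([ 0.00152705, -0.00375653, -0.00139726, -0.00461724,  0.00169967,
       -0.00034092,  0.00109052]), 'joint_torque': array([ 3.33697863e-04, -5.10767841e+01, -4.67274967e-02, -2.37979531e+01,
        1.07760131e-02,  5.44104041e-03, -2.80327527e-05]), 'tcp_pos': array([6.74672951e-01, 1.78275575e-05, 3.03083841e-01]), 'ee_rot': array([-1.55870064,  1.56929262, -3.12952147]), 'contact_force': array([-0.29359557, -0.20621269,  0.3391627 ]), 'moment': array([-0.01375973, -0.00641217, -0.01055005]), 'grip_width': 0.08522513271318144}
```

View pics/scene0.png

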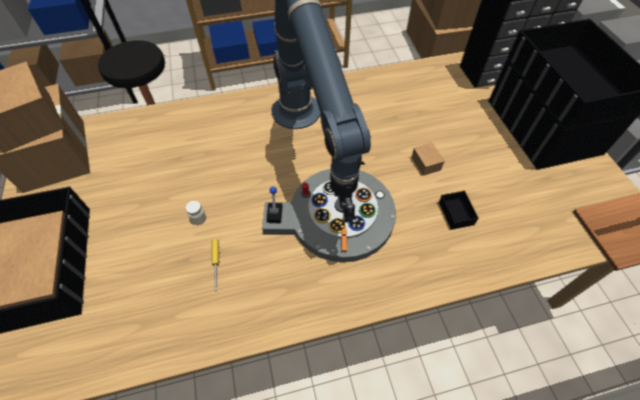

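View pics/side0.png

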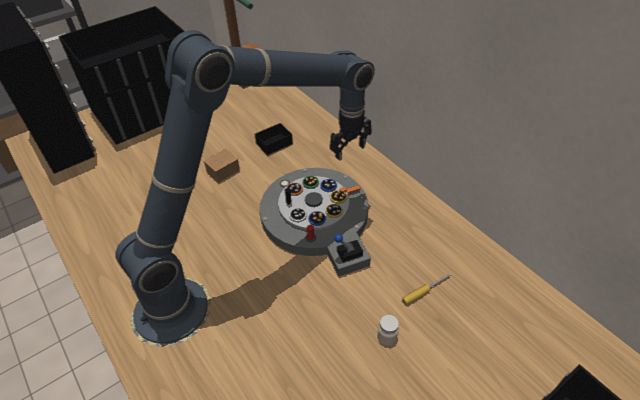

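The stop is at scene (305,188) on the clamp (−y) side and the plug is at (380,195), so the turn is clockwise. The ball is at scene (273,190) and side (339,238), and the knob is at side (289,197).

```bash
cat > h.py <<'E'
import numpy as np, cv2
from cell import arm
from scipy.spatial.transform import Rotation as R
def cam(n,st=None):
    i=arm.camera_info(n); K=i["camera_matrix"]
    if n=="wrist":
        T=R.from_euler("xyz",st["ee_rot"]).as_matrix(); H=i["hand_eye"]
        return K,st["tcp_pos"]+T@H[:3,3],T@H[:3,:3]
    return K,i["eye"],R.from_euler("xyz",i["attitude"]).as_matrix()
def ray(c,uv):
    K,e,A=c; d=A@np.linalg.solve(K,[uv[0],uv[1],1]); return e,d/np.linalg.norm(d)
def onz(c,uv,z):
    e,d=ray(c,uv); return e+d*(z-e[2])/d[2]
def tri(c1,u1,c2,u2):
    e1,d1=ray(c1,u1); e2,d2=ray(c2,u2)
    s=np.linalg.lstsq(np.c_[d1,-d2],e2-e1,rcond=None)[0]
    p,q=e1+s[0]*d1,e2+s[1]*d2; return (p+q)/2,np.linalg.norm(p-q)
def proj(c,p):
    K,e,A=c; q=K@(A.T@(np.asarray(p)-e)); return q[:2]/q[2]
def blobs(im,lo,hi,amin=12):
    h=cv2.cvtColor(im,cv2.COLOR_RGB2HSV); m=cv2.inRange(h,lo,hi)
    n,l,s,c=cv2.connectedComponentsWithStats(m)
    return [(c[i].round(1).tolist(),s[i].tolist()) for i in range(1,n) if s[i,4]>=amin]
COL=dict(red=((0,150,60),(6,255,255)),orange=((8,170,150),(16,255,255)),blue=((108,150,80),(122,255,255)),white=((0,0,200),(180,40,255)))
E
python3 - <<'E'
from h import *
for n,roi in (("scene",(250,160,400,270)),("side",(250,160,375,275)),("wrist",(0,0,640,400))):
    im=cv2.imread(f"pics/{n}0.png")[:,:,::-1].copy(); x0,y0,x1,y1=roi
    for k,v in COL.items():
        for b in blobs(im[y0:y1,x0:x1],*v): print(n,k,[b[0][0]+x0,b[0][1]+y0],b[1][0]+x0,b[1][1]+y0,b[1][2:])
E
```

```text
scene red [305.0, 188.8] 303 183 [6, 12, 56]
scene orange [343.1, 230.9] 342 229 [3, 5, 14]
scene orange [343.7, 242.3] 342 236 [4, 14, 47]
scene blue [272.9, 189.9] 271 188 [5, 5, 22]
scene blue [323.1, 203.2] 319 200 [8, 6, 12]
scene blue [355.9, 227.7] 350 225 [13, 5, 23]
scene white [361.3, 185.3] 359 183 [7, 5, 23]
scene white [318.5, 188.9] 314 184 [10, 10, 43]
scene white [373.3, 200.7] 369 193 [8, 16, 52]
scene white [379.7, 194.2] 377 192 [6, 5, 20]
scene white [332.2, 206.9] 324 195 [18, 24, 185]
scene white [356.5, 204.9] 353 197 [9, 18, 58]
scene white [368.6, 221.7] 364 215 [12, 15, 71]
scene white [350.1, 231.0] 346 224 [14, 12, 56]
side red [310.0, 231.9] 307 225 [7, 15, 75]
side orange [350.2, 188.6] 341 186 [18, 6, 47]
side blue [328.3, 188.6] 322 186 [14, 5, 24]
side blue [338.0, 237.2] 335 234 [7, 7, 41]
wrist red [124.0, 242.0] 102 224 [46, 36, 821]
wrist orange [150.1, 22.7] 144 21 [14, 6, 15]
wrist orange [182.3, 30.5] 171 21 [21, 23, 32]
wrist orange [154.0, 65.1] 133 27 [62, 59, 201]
wrist orange [308.0, 170.6] 291 159 [45, 23, 139]
wrist orange [340.9, 173.3] 314 162 [45, 25, 119]
wrist blue [277.9, 115.8] 249 87 [57, 59, 576]
wrist blue [177.4, 194.7] 147 183 [49, 37, 262]
wrist blue [149.4, 213.4] 144 195 [20, 36, 75]
wrist blue [183.5, 227.4] 171 221 [23, 12, 53]
wrist white [188.9, 110.8] 85 8 [231, 211, 17427]
wrist white [362.0, 101.0] 356 95 [13, 13, 125]
wrist white [268.1, 114.8] 265 113 [7, 5, 12]
wrist white [288.8, 130.8] 286 129 [7, 5, 12]
wrist white [303.6, 180.2] 301 177 [7, 8, 43]
```

View pics/wrist0.png

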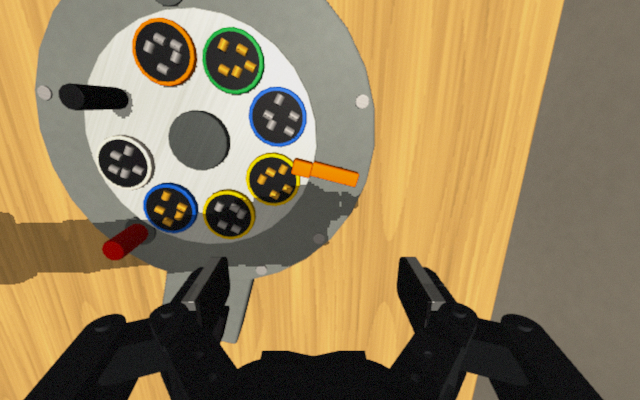

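The wrist view shows the stop top at (113,248), the knob top at (68,96), the hub at (199,140), the orange arm at about (325,172), and white dots that could be the plug or bolts.

Run:
```python
from h import *
np.set_printoptions(precision=4,suppress=True)
st=arm.read_state(); w,s,d=cam("wrist",st),cam("scene"),cam("side")
for n,uv in dict(a=(44,93),b=(362,101),c=(262,271),d=(319,239)).items(): print("dot",n,onz(w,uv,.045))
print("plug scene",onz(s,(379.7,194.2),.049),"side",onz(d,(285,184),.049))
print("hub w",onz(w,(199,140),.064),"side",onz(d,(314,199.5),.064))
print("knobtop w",onz(w,(68,96),.130),"side",onz(d,(289,188),.130))
print("stoptop w",onz(w,(113,248),.099)); p=tri(s,(305,188.8),d,(310,231.9)); print("stop mid tri",p)
p=tri(s,(272.9,189.9),d,(338,237.2)); print("ball tri",p, proj(w,p[0]))
print("arm tip w",onz(w,(357,177),.064),"arm inner",onz(w,(294,167),.064), "side tip",onz(d,(359,187),.06),"scene",onz(s,(344,250),.06))
```

```text
dot a [0.3913 0.0933 0.045 ]
dot b [0.7258 0.0854 0.045 ]
dot c [ 0.6088 -0.1203  0.045 ]
dot d [ 0.6814 -0.0753  0.045 ]
plug scene [0.5342 0.192  0.049 ] side [0.5356 0.1833 0.049 ]
hub w [0.5557 0.0469 0.064 ] side [0.5634 0.0483 0.064 ]
knobtop w [0.483  0.0882 0.13  ] side [0.4945 0.089  0.13  ]
stoptop w [ 0.4662 -0.0598  0.099 ]
stop mid tri (array([ 0.4638, -0.0646,  0.0759]), np.float64(0.001675098626711528))
ball tri (array([ 0.4871, -0.1767,  0.1411]), np.float64(0.0011578014896479376)) [131.0248 369.3508]
arm tip w [0.7216 0.0076 0.064 ] arm inner [0.6538 0.0185 0.064 ] side tip [0.7233 0.0029 0.06  ] scene [0.7195 0.0046 0.06  ]
```

Plug-to-stop distance is 262 mm, against 264 mm nominal. The axis is at about (0.559, 0.048) with yaw −0.27, which agrees with the hub rays. The knob is at about (0.486, 0.0885), r = 84 mm, at world angle 151°. The arm must turn about 1.87 rad clockwise. I'll go above the knob with the jaws tangential.

Call:
servo_tool --commands '[{"gripper": 0.085,"travel": [0,-0.042,-0.0197],"turn": 0},{"gripper": 0.085,"travel": [0,-0.042,-0.0197],"turn": 0},{"gripper": 0.085,"travel": [0,-0.042,-0.0197],"turn": 0},{"gripper": 0.085,"travel": [0,-0.042,-0.0197],"turn": 0},{"gripper": 0.085,"travel": [0,-0.02,-0.0097],"turn": 0},{"gripper": 0.085,"travel": [0,0,0],"turn": -8.5},{"gripper": 0.085,"travel": [0,0,0],"turn": -8.5},{"gripper": 0.085,"travel": [0,0,0],"turn": -8.5},{"gripper": 0.085,"travel": [0,0,0],"turn": -8.5},{"gripper": 0.085,"travel": [0,0,0],"turn": -8.5}]' --force 30

```text
t: 1.15
tcp_pos: [0.4762, 0.0916, 0.2988]
ee_rot: [-1.935, 1.563, -2.758]
contact_force: [0.6, -0.0, 0.4]
grip_width: 0.0851
```

Call:
servo_tool --commands '[{"gripper": 0.06,"travel": [0,0,0],"turn": -8.5},{"gripper": 0.06,"travel": [0,0,0],"turn": -8.5},{"gripper": 0.06,"travel": [0,0,0],"turn": -3},{"gripper": 0.06,"travel": [0,0,0],"turn": 0}]'

```text
t: 1.55
tcp_pos: [0.4753, 0.0913, 0.298]
ee_rot: [-2.312, 1.561, -2.779]
contact_force: [-0.8, 0.2, 0.6]
grip_width: 0.0601
```

```bash
cat > look.py <<'E'
import sys
from h import *
np.set_printoptions(precision=4,suppress=True)
st=arm.read_state(); im=arm.read_camera("wrist"); cv2.imwrite(f"pics/{sys.argv[1]}.png",im[:,:,::-1])
T=R.from_euler("xyz",st["ee_rot"]).as_matrix()
print(st["t"],st["tcp_pos"],"toolY deg",np.degrees(np.arctan2(T[1,1],T[0,1])),"x",T[:,0],"F",st["contact_force"],st["grip_width"])
k=np.array([.486,.0885,.105]); print("to knob, tool axes",T.T@(k-st["tcp_pos"]))
E
python3 look.py w1
```

```text
1.55 [0.4753 0.0913 0.298 ] toolY deg 63.237444862822734 x [-0.0093 -0.0035 -1.    ] F [-0.7797  0.1932  0.6366] 0.06005262549242082
to knob, tool axes [0.193  0.0037 0.0121]
```

View pics/w1.png

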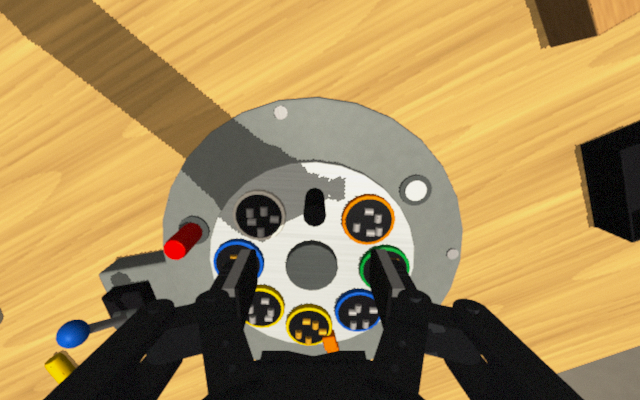

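The knob is now clear in the wrist view, with its foot at about (314,195) and its top at (314,218). The hub is at (312,265), the stop top at (177,248), the ball at (73,333) and the plug at (415,191).

Run:
```python
from h import *
np.set_printoptions(precision=4,suppress=True)
st=arm.read_state(); w=cam("wrist",st); T=R.from_euler("xyz",st["ee_rot"]).as_matrix()
im=cv2.imread("pics/w1.png"); g=im.max(2)[185:232,295:335]
n,l,s,c=cv2.connectedComponentsWithStats((g<60).astype(np.uint8)); print(s[:,:].tolist())
k=onz(w,(314,217),.130); f=onz(w,(415,191),.049); h=onz(w,(312,265.5),.064); stp=onz(w,(176,249),.099)
print("knob",k,"plug",f,"hub",h,"stop",stp,"plug-stop",np.linalg.norm((f-stp)[:2]),"r",np.linalg.norm((k-h)[:2]))
y=(f-stp)[:2]; y/=np.linalg.norm(y); x=np.array([y[1],-y[0]]); print("axis",(f+stp)[:2]/2+.0603*x,"yaw",np.arctan2(x[1],x[0]))
k[2]=.105; print("tool",T.T@(k-st["tcp_pos"]))
p=onz(w,(73,333),.137); print("ball",p)
```

```text
[[0, 0, 40, 47, 1225], [9, 3, 21, 38, 655]]
knob [0.485  0.0874 0.13  ] plug [0.5356 0.1891 0.049 ] hub [0.5608 0.0462 0.064 ] stop [ 0.4635 -0.06    0.099 ] plug-stop 0.25929363304469205 r 0.08625638164459998
axis [0.5575 0.0478] yaw -0.2820189624882368
tool [0.1929 0.0023 0.0116]
ball [ 0.4852 -0.1764  0.137 ]
```

Call:
servo_tool --commands '[{"gripper": 0.06,"travel": [0.02,0.0025,0.0115],"turn": 0},{"gripper": 0.06,"travel": [0.03,0,0],"turn": 0},{"gripper": 0.06,"travel": [0.03,0,0],"turn": 0},{"gripper": 0.06,"travel": [0.03,0,0],"turn": 0},{"gripper": 0.06,"travel": [0.02,0,0],"turn": 0},{"gripper": 0.06,"travel": [0,0,0],"turn": 0}]'

```text
t: 2.2
tcp_pos: [0.4876, 0.0879, 0.1651]
ee_rot: [-2.032, 1.566, -2.509]
contact_force: [-0.3, -0.5, -0.5]
grip_width: 0.0602
```

```bash
python3 look.py w2
```

```text
2.2 [0.4876 0.0879 0.1651] toolY deg 62.68208736413995 x [-0.0041 -0.003  -1.    ] F [-0.3158 -0.5181 -0.4919] 0.060170058533440464
to knob, tool axes [ 0.0601  0.     -0.0016]
```

View pics/w2.png

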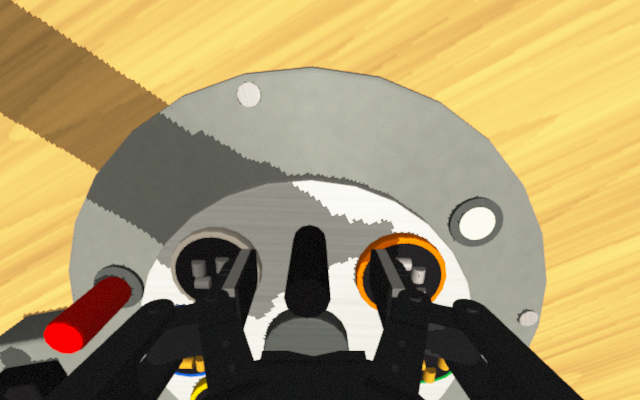

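The knob (308,270) is centred between the fingers, so I'll close on it.

Call:
servo_tool --commands '[{"gripper": 0.05,"travel": [0.005,0,-0.002],"turn": 0},{"gripper": 0.015,"travel": [0,0,0],"turn": 0},{"gripper": 0.015,"travel": [0,0,0],"turn": 0},{"gripper": 0.015,"travel": [0,0,0],"turn": 0},{"gripper": 0.015,"travel": [0,0,0],"turn": 0},{"gripper": 0.015,"travel": [0,0,0],"turn": 0}]' --force 25

```text
t: 2.85
tcp_pos: [0.4876, 0.0888, 0.1641]
ee_rot: [-0.246, 1.567, -0.724]
contact_force: [-0.4, -0.5, -5.0]
grip_width: 0.0194
```

```bash
cat > s.py <<'E'
from h import *
np.set_printoptions(precision=4,suppress=True)
st=arm.read_state(); T=R.from_euler("xyz",st["ee_rot"]).as_matrix(); C=np.array([.559,.0475])
g=st["tcp_pos"]+.054*T[:,0]; v=g[:2]-C
a=np.arctan2(v[1],v[0]); t=np.array([np.sin(a),-np.cos(a),0]); n=np.array([np.cos(a),np.sin(a),0])
F=st["contact_force"]
print("t %.2f z %.4f r %.4f ang %.2f toolY-tan %.1f  Ftan %.1f Frad %.1f Fz %.1f grip %.4f"%(st["t"],st["tcp_pos"][2],np.hypot(*v),np.degrees(a),np.degrees(np.arctan2(T[1,1],T[0,1])-a)+90,F@t,F@n,F[2],st["grip_width"]), g, "tilt",T[:2,0])
E
python3 s.py
```

```text
t 2.85 z 0.1641 r 0.0823 ang 149.98 toolY-tan 2.6  Ftan -0.6 Frad 0.1 Fz -5.0 grip 0.0194 [0.4877 0.0887 0.1101] tilt [ 0.003  -0.0026]
```

Call:
servo_tool --commands '[{"gripper": 0.015,"travel": [0,0.0044,0.0001],"turn": 3},{"gripper": 0.015,"travel": [0,0.0088,0.0005],"turn": 6},{"gripper": 0.015,"travel": [0,0.0088,0.0005],"turn": 6},{"gripper": 0.015,"travel": [0,0.0088,0.0005],"turn": 6},{"gripper": 0.015,"travel": [0,0.0088,0.0005],"turn": 6}]'

```text
t: 3.35
tcp_pos: [0.5094, 0.1123, 0.164]
ee_rot: [-1.316, 1.555, -2.29]
contact_force: [-5.1, -3.0, 1.0]
grip_width: 0.019
```

```bash
python3 s.py
```

```text
t 3.35 z 0.1640 r 0.0815 ang 128.04 toolY-tan -3.8  Ftan -5.9 Frad 0.7 Fz 1.0 grip 0.0190 [0.5088 0.1117 0.11  ] tilt [-0.0107 -0.0122]
```

Call:
servo_tool --commands '[{"gripper": 0.015,"travel": [0,0.009,0.0],"turn": 5.5},{"gripper": 0.015,"travel": [0,0.009,0.0],"turn": 5.5},{"gripper": 0.015,"travel": [0,0.009,0.0003],"turn": 5.5},{"gripper": 0.015,"travel": [0,0.009,0.0003],"turn": 5.5},{"gripper": 0.015,"travel": [0,0.009,0.0003],"turn": 5.5},{"gripper": 0.015,"travel": [0,0.009,0.0003],"turn": 5.5}]'

```text
t: 3.95
tcp_pos: [0.5557, 0.1289, 0.164]
ee_rot: [-0.974, 1.543, -2.548]
contact_force: [-4.0, -1.3, 1.3]
grip_width: 0.0193
```

```bash
python3 s.py
```

```text
t 3.95 z 0.1640 r 0.0807 ang 93.19 toolY-tan -3.4  Ftan -4.1 Frad -1.0 Fz 1.3 grip 0.0193 [0.5545 0.128  0.11  ] tilt [-0.0229 -0.0154]
```

Call:
servo_tool --commands '[{"gripper": 0.015,"travel": [0,0.009,0.0002],"turn": 5},{"gripper": 0.015,"travel": [0,0.009,0.0002],"turn": 5.5},{"gripper": 0.015,"travel": [0,0.009,0.0002],"turn": 5.5},{"gripper": 0.015,"travel": [0,0.007,0.0002],"turn": 4.5},{"gripper": 0.015,"travel": [0,0.004,0.0],"turn": 2.5},{"gripper": 0.015,"travel": [0,0.0,0.0],"turn": 0}]'

```text
t: 4.55
tcp_pos: [0.5902, 0.1232, 0.164]
ee_rot: [-0.69, 1.535, -2.681]
contact_force: [-1.0, -1.0, -3.0]
grip_width: 0.0193
```

```bash
python3 s.py; python3 look.py w3
python3 - <<'E'
from h import *
a,b=arm.read_camera("scene"),arm.read_camera("side")
z=lambda i,x,y:cv2.resize(i[y:y+110,x:x+130],None,fx=3,fy=3,interpolation=cv2.INTER_CUBIC)
cv2.imwrite("pics/p3.png",np.hstack([z(a,265,160),z(b,250,160)])[:,:,::-1])
E
```

```text
t 4.55 z 0.1640 r 0.0804 ang 68.48 toolY-tan -2.5  Ftan -0.6 Frad -1.2 Fz -3.0 grip 0.0193 [0.5885 0.1223 0.1101] tilt [-0.0319 -0.0158]
4.55 [0.5902 0.1232 0.164 ] toolY deg -24.05154562669604 x [-0.0319 -0.0158 -0.9994] F [-0.9782 -0.9508 -2.9581] 0.019306849886881604
to knob, tool axes [ 0.0629 -0.0797  0.0724]
```

View pics/p3.png

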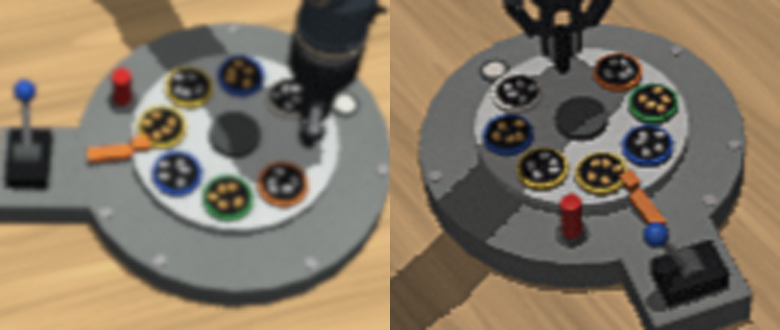

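Call:
servo_tool --commands '[{"gripper": 0.015,"travel": [0,0.003,0.0],"turn": 1.5},{"gripper": 0.015,"travel": [0,0.003,0.0],"turn": 1.5},{"gripper": 0.015,"travel": [0,0.003,0.0],"turn": 1.5},{"gripper": 0.015,"travel": [0,0.003,0.0],"turn": 1.5},{"gripper": 0.015,"travel": [0,0.003,0.0],"turn": 1.5},{"gripper": 0.015,"travel": [0,0.003,0.0],"turn": 1.5},{"gripper": 0.015,"travel": [0,0.002,0.0],"turn": 1.5}]'

```text
t: 5.4
tcp_pos: [0.606, 0.115, 0.164]
ee_rot: [-0.625, 1.53, -2.81]
contact_force: [-5.3, 0.8, 0.9]
grip_width: 0.0193
```

```bash
python3 s.py
```

```text
t 5.40 z 0.1640 r 0.0805 ang 56.06 toolY-tan -1.2  Ftan -4.8 Frad -2.3 Fz 0.9 grip 0.0193 [0.6039 0.1143 0.11  ] tilt [-0.0383 -0.0132]
```

Call:
servo_tool --commands '[{"gripper": 0.015,"travel": [0,0.0015,0.0],"turn": 1},{"gripper": 0.015,"travel": [0,0.0015,0.0],"turn": 1},{"gripper": 0.015,"travel": [0,0.0015,0.0],"turn": 1},{"gripper": 0.015,"travel": [0,0.0015,0.0],"turn": 1},{"gripper": 0.015,"travel": [0,0.0015,0.0],"turn": 1}]'

```text
t: 5.9
tcp_pos: [0.6124, 0.1103, 0.164]
ee_rot: [-0.545, 1.53, -2.825]
contact_force: [-4.8, 0.5, 0.9]
grip_width: 0.0193
```

```bash
python3 s.py
```

```text
t 5.90 z 0.1640 r 0.0805 ang 50.48 toolY-tan -1.1  Ftan -4.0 Frad -2.6 Fz 0.9 grip 0.0193 [0.6103 0.1096 0.11  ] tilt [-0.0391 -0.0128]
```

Call:
servo_tool --commands '[{"gripper": 0.015,"travel": [0,0.001,0.0],"turn": 0.7},{"gripper": 0.015,"travel": [0,0.001,0.0],"turn": 0.7},{"gripper": 0.015,"travel": [0,0.001,0.0],"turn": 0.7}]'

```text
t: 6.2
tcp_pos: [0.6147, 0.1084, 0.164]
ee_rot: [-0.513, 1.529, -2.833]
contact_force: [-5.4, 0.9, 1.2]
grip_width: 0.0193
```

```bash
python3 s.py
```

```text
t 6.20 z 0.1640 r 0.0806 ang 48.34 toolY-tan -1.3  Ftan -4.6 Frad -2.9 Fz 1.2 grip 0.0193 [0.6126 0.1077 0.11  ] tilt [-0.0395 -0.0126]
```

Call:
servo_tool --commands '[{"gripper": 0.015,"travel": [0,0.001,0.0],"turn": 0.7},{"gripper": 0.015,"travel": [0,0.001,0.0],"turn": 0.7}]'

```text
t: 6.4
tcp_pos: [0.6161, 0.1071, 0.164]
ee_rot: [-0.495, 1.529, -2.841]
contact_force: [-5.3, 0.4, 1.3]
grip_width: 0.0192
```

```bash
python3 s.py
```

```text
t 6.40 z 0.1640 r 0.0806 ang 46.97 toolY-tan -1.4  Ftan -4.1 Frad -3.3 Fz 1.3 grip 0.0192 [0.614  0.1064 0.11  ] tilt [-0.0399 -0.0124]
```

Call:
servo_tool --commands '[{"gripper": 0.015,"travel": [0,0.001,0.0],"turn": 0.6},{"gripper": 0.015,"travel": [0,0.0008,0.0],"turn": 0.5}]'

```text
t: 6.6
tcp_pos: [0.6174, 0.1059, 0.164]
ee_rot: [-0.482, 1.529, -2.85]
contact_force: [-4.7, 1.9, 1.5]
grip_width: 0.0192
```

```bash
python3 s.py
```

```text
t 6.60 z 0.1640 r 0.0806 ang 45.77 toolY-tan -1.4  Ftan -4.7 Frad -1.9 Fz 1.5 grip 0.0192 [0.6152 0.1053 0.11  ] tilt [-0.0403 -0.0121]
```

Call:
servo_tool --commands '[{"gripper": 0.015,"travel": [0,0.001,0.0],"turn": 0.6}]'

```text
t: 6.7
tcp_pos: [0.618, 0.1053, 0.1639]
ee_rot: [-0.477, 1.528, -2.856]
contact_force: [-4.8, 0.7, 2.2]
grip_width: 0.0197
```

```bash
python3 s.py
```

```text
t 6.70 z 0.1639 r 0.0806 ang 45.16 toolY-tan -1.5  Ftan -3.9 Frad -2.9 Fz 2.2 grip 0.0197 [0.6158 0.1047 0.11  ] tilt [-0.0406 -0.0119]
```

Call:
servo_tool --commands '[{"gripper": 0.015,"travel": [0,0.001,0.0],"turn": 0.6}]'

```text
t: 6.8
tcp_pos: [0.6187, 0.1047, 0.164]
ee_rot: [-0.472, 1.528, -2.862]
contact_force: [-4.6, -0.2, 2.5]
grip_width: 0.0196
```

```bash
python3 s.py
```

```text
t 6.80 z 0.1640 r 0.0806 ang 44.52 toolY-tan -1.5  Ftan -3.1 Frad -3.4 Fz 2.5 grip 0.0196 [0.6165 0.104  0.11  ] tilt [-0.0408 -0.0117]
```

Call:
servo_tool --commands '[{"gripper": 0.015,"travel": [0,0.001,0.0],"turn": 0.6}]'

```text
t: 6.9
tcp_pos: [0.6193, 0.104, 0.164]
ee_rot: [-0.467, 1.528, -2.868]
contact_force: [-4.4, 2.2, 2.8]
grip_width: 0.0193
```

```bash
python3 s.py
```

```text
t 6.90 z 0.1640 r 0.0806 ang 43.91 toolY-tan -1.5  Ftan -4.7 Frad -1.6 Fz 2.8 grip 0.0193 [0.6171 0.1034 0.11  ] tilt [-0.0412 -0.0115]
```

Call:
servo_tool --commands '[{"gripper": 0.015,"travel": [0,0.001,0.0],"turn": 0.6}]'

```text
t: 7.0
tcp_pos: [0.6199, 0.1034, 0.164]
ee_rot: [-0.462, 1.528, -2.874]
contact_force: [-4.5, 0.8, 2.2]
grip_width: 0.0192
```

```bash
python3 s.py
```

```text
t 7.00 z 0.1640 r 0.0807 ang 43.29 toolY-tan -1.5  Ftan -3.7 Frad -2.7 Fz 2.2 grip 0.0192 [0.6177 0.1028 0.11  ] tilt [-0.0414 -0.0113]
```

Call:
servo_tool --commands '[{"gripper": 0.015,"travel": [0,0.001,0.0],"turn": 0.6}]'

```text
t: 7.1
tcp_pos: [0.6206, 0.1028, 0.1639]
ee_rot: [-0.457, 1.528, -2.881]
contact_force: [-5.6, 0.3, 1.8]
grip_width: 0.0189
```

```bash
python3 s.py
python3 - <<'E'
from h import *
a,b=arm.read_camera("scene"),arm.read_camera("side")
z=lambda i,x,y:cv2.resize(i[y:y+55,x:x+65],None,fx=6,fy=6,interpolation=cv2.INTER_CUBIC)
cv2.imwrite("pics/p4.png",np.hstack([z(a,280,165),z(b,285,200)])[:,:,::-1])
E
```

```text
t 7.10 z 0.1639 r 0.0807 ang 42.69 toolY-tan -1.6  Ftan -4.0 Frad -3.9 Fz 1.8 grip 0.0189 [0.6183 0.1022 0.11  ] tilt [-0.0418 -0.0111]
```

View pics/p4.png

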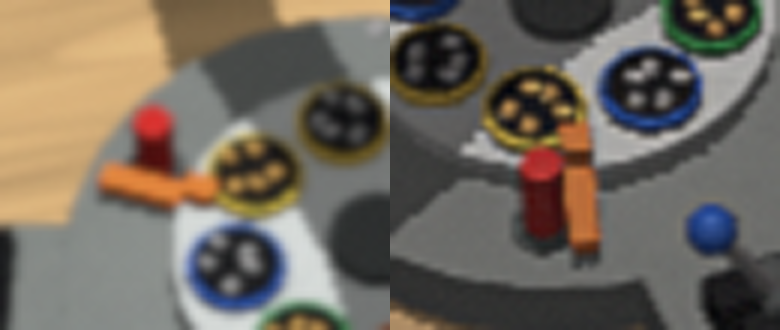

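Both views show the orange arm within a few mm of the post (side crop: post at (545,195), arm at (580,195)). I'll continue in single small rows.

Call:
servo_tool --commands '[{"gripper": 0.015,"travel": [0,0.0008,0.0],"turn": 0.5}]'

```text
t: 7.3
tcp_pos: [0.6209, 0.1024, 0.1639]
ee_rot: [-0.459, 1.527, -2.891]
contact_force: [-6.2, 2.3, 1.7]
grip_width: 0.0193
```

```bash
python3 s.py
```

```text
t 7.30 z 0.1639 r 0.0806 ang 42.36 toolY-tan -1.8  Ftan -5.9 Frad -3.0 Fz 1.7 grip 0.0193 [0.6186 0.1018 0.11  ] tilt [-0.0424 -0.0109]
```

Call:
servo_tool --commands '[{"gripper": 0.015,"travel": [0,0.0008,0.0],"turn": 0.5}]'

```text
t: 7.4
tcp_pos: [0.621, 0.1023, 0.1639]
ee_rot: [-0.471, 1.526, -2.913]
contact_force: [-6.4, 2.0, 2.9]
grip_width: 0.0189
```

```bash
python3 s.py
```

```text
t 7.40 z 0.1639 r 0.0807 ang 42.31 toolY-tan -2.2  Ftan -5.8 Frad -3.3 Fz 2.9 grip 0.0189 [0.6186 0.1018 0.11  ] tilt [-0.0436 -0.0102]
```

Call:
servo_tool --commands '[{"gripper": 0.015,"travel": [0,0.001,0.0],"turn": 0}]'

```text
t: 7.5
tcp_pos: [0.6211, 0.1023, 0.1639]
ee_rot: [-0.494, 1.525, -2.935]
contact_force: [-6.7, 1.7, 2.9]
grip_width: 0.0195
```

```bash
python3 s.py
```

```text
t 7.50 z 0.1639 r 0.0807 ang 42.26 toolY-tan -2.2  Ftan -5.8 Frad -3.8 Fz 2.9 grip 0.0195 [0.6187 0.1017 0.11  ] tilt [-0.045  -0.0094]
```

Call:
servo_tool --commands '[{"gripper": 0.015,"travel": [0,0.0012,0.0],"turn": 0}]'

```text
t: 7.6
tcp_pos: [0.6213, 0.1021, 0.1639]
ee_rot: [-0.52, 1.523, -2.96]
contact_force: [-6.8, 2.0, 3.5]
grip_width: 0.0195
```

```bash
python3 s.py
```

```text
t 7.60 z 0.1639 r 0.0807 ang 42.19 toolY-tan -2.0  Ftan -6.1 Frad -3.7 Fz 3.5 grip 0.0195 [0.6188 0.1017 0.11  ] tilt [-0.0466 -0.0086]
```

Call:
servo_tool --commands '[{"gripper": 0.015,"travel": [0,0.0018,0.0],"turn": 0}]'

```text
t: 7.7
tcp_pos: [0.6216, 0.1018, 0.1639]
ee_rot: [-0.553, 1.521, -2.993]
contact_force: [-7.7, 3.9, 3.7]
grip_width: 0.0192
```

```bash
python3 s.py
```

```text
t 7.70 z 0.1639 r 0.0807 ang 41.97 toolY-tan -1.8  Ftan -8.0 Frad -3.1 Fz 3.7 grip 0.0192 [0.619  0.1015 0.11  ] tilt [-0.0489 -0.0073]
```

Contact is firm: knob tangential force is 8 N against 4 N of friction, so about 2.2 N at the post, and motion has stalled. Now I'll relax, release and go straight up.

Call:
servo_tool --commands '[{"gripper": 0.015,"travel": [0,0,0],"turn": 0},{"gripper": 0.035,"travel": [0,0,0],"turn": 0},{"gripper": 0.05,"travel": [0,0,0],"turn": 0},{"gripper": 0.05,"travel": [0,0,0],"turn": 0}]'

```text
t: 8.1
tcp_pos: [0.6243, 0.1012, 0.1645]
ee_rot: [-0.512, 1.528, -2.952]
contact_force: [-0.7, 0.1, -0.0]
grip_width: 0.0499
```

```bash
python3 s.py
```

```text
t 8.10 z 0.1645 r 0.0825 ang 40.21 toolY-tan -0.1  Ftan -0.5 Frad -0.5 Fz -0.0 grip 0.0499 [0.622  0.1008 0.1105] tilt [-0.0421 -0.008 ]
```

Call:
servo_tool --commands '[{"gripper": 0.05,"travel": [-0.02,0,0],"turn": 0},{"gripper": 0.05,"travel": [-0.03,0,0],"turn": 0},{"gripper": 0.05,"travel": [-0.04,0,0],"turn": 0},{"gripper": 0.02,"travel": [-0.04,0,0],"turn": 0},{"gripper": 0.0,"travel": [0,0,0],"turn": 0}]'

```text
t: 8.6
tcp_pos: [0.6322, 0.1008, 0.2981]
ee_rot: [-0.449, 1.531, -2.893]
contact_force: [-0.3, -0.7, 0.4]
grip_width: 0.0217
```

```bash
python3 s.py; python3 look.py w5
python3 - <<'E'
from h import *
a,b=arm.read_camera("scene"),arm.read_camera("side")
z=lambda i,x,y:cv2.resize(i[y:y+55,x:x+65],None,fx=6,fy=6,interpolation=cv2.INTER_CUBIC)
cv2.imwrite("pics/p5.png",np.hstack([z(a,265,165),z(b,290,200)])[:,:,::-1])
w=cam("wrist",arm.read_state())
for k in("red","orange","blue"): print(k,blobs(cv2.imread("pics/w5.png")[:,:,::-1].copy(),*COL[k],60))
p=tri(cam("scene"),blobs(a[180:200,265:280].copy(),*COL["blue"])[0][0]+np.array([265,180]),cam("side"),blobs(b[225:250,328:348].copy(),*COL["blue"])[0][0]+np.array([328,225])); print("ball",p)
E
```

```text
t 8.60 z 0.2981 r 0.0885 ang 36.58 toolY-tan 3.4  Ftan 0.4 Frad -0.6 Fz 0.4 grip 0.0217 [0.6301 0.1003 0.2441] tilt [-0.039  -0.0099]
8.6 [0.6322 0.1008 0.2981] toolY deg -50.00475645930521 x [-0.039  -0.0099 -0.9992] F [-0.2568 -0.718   0.4065] 0.021747732960832374
to knob, tool axes [ 0.1987 -0.0812  0.1128]
red [([328.2, 343.1], [321, 332, 17, 22, 271])]
orange [([364.2, 201.7], [339, 180, 52, 50, 251]), ([338.8, 334.4], [330, 323, 16, 28, 268])]
blue [([240.7, 253.6], [216, 235, 49, 44, 351]), ([377.7, 284.1], [368, 277, 19, 20, 71])]
ball (array([ 0.48682164, -0.17682002,  0.14064084]), np.float64(0.001466825955214433))
```

View pics/p5.png

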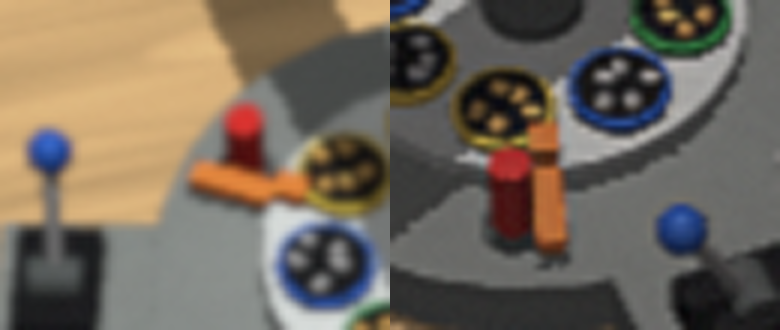

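The orange arm is resting against the post in both views (side crop: post (510,195), arm (548,200)) and the ball hasn't moved, at (0.487,−0.177,0.14). Next is the clamp.

```bash
cat > g.py <<'E'
import sys
from h import *
np.set_printoptions(precision=4,suppress=True)
st=arm.read_state(); T=R.from_euler("xyz",st["ee_rot"]).as_matrix(); y=-.275
tip=st["tcp_pos"]+.073*T[:,0]; ball=np.array([.487,-.177,.139]); X=np.array([np.cos(y),np.sin(y),0]); Y=np.array([-X[1],X[0],0])
d=tip-ball; F=st["contact_force"]
print("t %.2f"%st["t"],"tip rel ball start: bx %.4f by %.4f z %.4f"%(d@X,d@Y,tip[2]),"F bx %.1f by %.1f z %.1f"%(F@X,F@Y,F[2]),"toolY deg rel base x %.1f"%(np.degrees(np.arctan2(T[1,1],T[0,1])-y)),"grip",st["grip_width"].round(4))
for n,g in (("above",ball-.055*X+[0,0,.09]),("low",ball-.055*X+[0,0,-.017])): print(n,T.T@(g-tip))
E
python3 g.py
```

```text
Traceback (most recent call last):
  File "g.py", line 7, in <module>
    print("t %.2f"%st["t"],"tip rel ball start: bx %.4f by %.4f z %.4f"%(d@X,d@Y,tip[2]),"F bx %.1f by %.1f z %.1f"%(F@X,F@Y,F[2]),"toolY deg rel base x %.1f"%(np.degrees(np.arctan2(T[1,1],T[0,1])-y)),"grip",st["grip_width"].round(4))
                                                                                                                                                                                                                ^^^^^^^^^^^^^^^^^^^^^^
AttributeError: 'float' object has no attribute 'round'
```

```bash
sed -i 's/st\["grip_width"\].round(4)/round(st["grip_width"],4)/' g.py; python3 g.py
```

```text
t 8.75 tip rel ball start: bx 0.0577 by 0.3040 z 0.2185 F bx -0.7 by 0.3 z -0.8 toolY deg rel base x -34.2 grip 0.0005
above [0.0025 0.0776 0.3149]
low [0.1094 0.0801 0.3099]
```

Call:
servo_tool --commands '[{"gripper": 0,"travel": [0,0.011,0.044],"turn": 0},{"gripper": 0,"travel": [0,0.011,0.044],"turn": 0},{"gripper": 0,"travel": [0,0.011,0.044],"turn": 0},{"gripper": 0,"travel": [0,0.011,0.044],"turn": 0},{"gripper": 0,"travel": [0,0.011,0.044],"turn": 0},{"gripper": 0,"travel": [0,0.011,0.044],"turn": 0},{"gripper": 0,"travel": [0,0.01,0.04],"turn": 0},{"gripper": 0,"travel": [0,0,0],"turn": -8.5},{"gripper": 0,"travel": [0,0,0],"turn": -8.5},{"gripper": 0,"travel": [0,0,0],"turn": -8.5}]'

```text
t: 9.75
tcp_pos: [0.4308, -0.1608, 0.2884]
ee_rot: [-1.007, 1.49, -2.991]
contact_force: [0.2, -0.2, 0.2]
grip_width: 0.0001
```

Call:
servo_tool --commands '[{"gripper": 0,"travel": [0,0,0],"turn": -8.5},{"gripper": 0,"travel": [0,0,0],"turn": 0}]'

```text
t: 9.95
tcp_pos: [0.429, -0.1607, 0.2855]
ee_rot: [-1.178, 1.485, -3.011]
contact_force: [-0.0, 0.3, 0.1]
grip_width: -0.0001
```

```bash
python3 g.py
```

```text
t 9.95 tip rel ball start: bx -0.0660 by -0.0025 z 0.2128 F bx -0.1 by 0.3 z 0.1 toolY deg rel base x 0.7 grip -0.0001
above [-0.0171  0.0097 -0.0018]
low [ 0.0895  0.0182 -0.0054]
```

Call:
servo_tool --commands '[{"gripper": 0,"travel": [0.03,0.004,-0.002],"turn": 0},{"gripper": 0,"travel": [0.03,0.004,-0.002],"turn": 0},{"gripper": 0,"travel": [0.029,0.004,-0.002],"turn": 0},{"gripper": 0,"travel": [0,0,0],"turn": 0}]'

```text
t: 10.35
tcp_pos: [0.4337, -0.1586, 0.1907]
ee_rot: [-1.172, 1.482, -3.018]
contact_force: [-0.0, 0.2, 0.5]
grip_width: -0.0003
```

```bash
python3 g.py;python3 look.py w6
```

```text
t 10.35 tip rel ball start: bx -0.0623 by 0.0008 z 0.1180 F bx -0.1 by 0.2 z 0.5 toolY deg rel base x -0.1 grip -0.0003
above [-0.1111 -0.0018  0.0046]
low [-0.0045  0.0069  0.0009]
10.35 [ 0.4337 -0.1586  0.1907] toolY deg -15.857989262457432 x [-0.088  -0.0109 -0.9961] F [-0.0211  0.2157  0.479 ] -0.00027254316453521844
to knob, tool axes [ 0.0781 -0.0101 -0.2548]
```

View pics/w6.png

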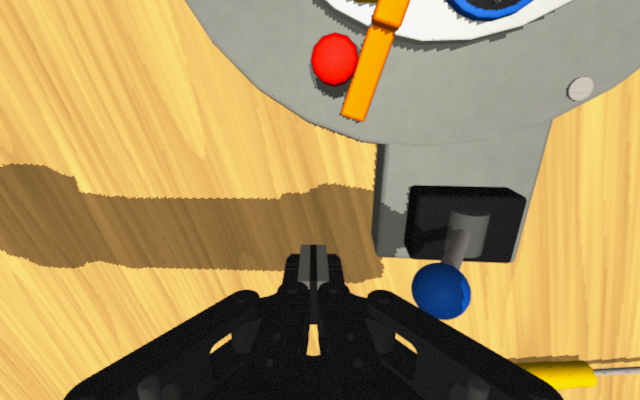

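The pointer touches the post at (355,65). The ball is at (441,292) and the fingers at (313,265). I'll check the ball's position from this close view.

Run:
```python
from h import *
st=arm.read_state(); w=cam("wrist",st); T=R.from_euler("xyz",st["ee_rot"]).as_matrix()
b=onz(w,(441,291),.138); print(b, T.T@(b-st["tcp_pos"]), proj(w,st["tcp_pos"]+.073*T[:,0]))
```

```text
[ 0.48768658 -0.1786022   0.138     ] [0.0499059  0.06051627 0.00261936] [314.05506762 261.46887681]
```

Call:
servo_tool --commands '[{"gripper": 0,"travel": [-0.001,0.01,0.0026],"turn": 0},{"gripper": 0,"travel": [-0.001,0.012,0],"turn": 0},{"gripper": 0,"travel": [-0.001,0.012,0],"turn": 0},{"gripper": 0,"travel": [-0.001,0.012,0],"turn": 0},{"gripper": 0,"travel": [-0.001,0.012,0],"turn": 0}]'

```text
t: 10.9
tcp_pos: [0.4951, -0.1795, 0.1982]
ee_rot: [-1.146, 1.49, -2.996]
contact_force: [-0.9, -0.4, 0.7]
grip_width: 0.0005
```

```bash
python3 g.py
```

```text
t 10.90 tip rel ball start: bx 0.0031 by -0.0026 z 0.1254 F bx -0.8 by -0.7 z 0.7 toolY deg rel base x -0.3 grip 0.0005
above [-0.0991 -0.0655  0.001 ]
low [ 0.0076 -0.0577 -0.0026]
```

Call:
servo_tool --commands '[{"gripper": 0,"travel": [-0.001,0.012,0],"turn": 0},{"gripper": 0,"travel": [-0.001,0.012,0],"turn": 0},{"gripper": 0,"travel": [-0.001,0.01,0],"turn": 0}]'

```text
t: 11.2
tcp_pos: [0.5328, -0.1902, 0.2015]
ee_rot: [-1.128, 1.494, -2.979]
contact_force: [-0.6, -0.4, -0.9]
grip_width: -0.0004
```

```bash
python3 g.py
```

```text
t 11.20 tip rel ball start: bx 0.0426 by -0.0027 z 0.1287 F bx -0.5 by -0.6 z -0.9 toolY deg rel base x -0.3 grip -0.0004
above [-0.0933 -0.1044  0.001 ]
low [ 0.0134 -0.0969 -0.0025]
```

Call:
servo_tool --commands '[{"gripper": 0,"travel": [0.004,0.003,0],"turn": 0},{"gripper": 0,"travel": [0.002,0.003,0],"turn": 0}]'

```text
t: 11.4
tcp_pos: [0.5393, -0.1924, 0.196]
ee_rot: [-1.138, 1.493, -2.989]
contact_force: [-10.8, 3.4, 11.8]
grip_width: -0.0003
```

```bash
python3 g.py
```

```text
t 11.40 tip rel ball start: bx 0.0494 by -0.0029 z 0.1232 F bx -11.3 by 0.3 z 11.8 toolY deg rel base x -0.3 grip -0.0003
above [-0.0982 -0.1116  0.0009]
low [ 0.0085 -0.104  -0.0026]
```

Call:
servo_tool --commands '[{"gripper": 0,"travel": [0,0.003,0],"turn": 0},{"gripper": 0,"travel": [0,0.003,0],"turn": 0}]'

```text
t: 11.6
tcp_pos: [0.5399, -0.1928, 0.1954]
ee_rot: [-1.229, 1.478, -3.08]
contact_force: [-7.5, 3.4, 8.0]
grip_width: 0.0
```

```bash
python3 g.py
```

```text
t 11.60 tip rel ball start: bx 0.0489 by -0.0030 z 0.1227 F bx -8.2 by 1.2 z 8.0 toolY deg rel base x -0.4 grip 0.0
above [-0.0969 -0.1127  0.0007]
low [ 0.0096 -0.1034 -0.0026]
```

The force rose to 11 N at bx 49 mm, where the end stop was predicted (~50 mm). Backing off and lifting.

Call:
servo_tool --commands '[{"gripper": 0,"travel": [0,-0.015,0],"turn": 0},{"gripper": 0,"travel": [-0.01,-0.02,0],"turn": 0},{"gripper": 0,"travel": [-0.04,0,0],"turn": 0},{"gripper": 0,"travel": [-0.04,0,0],"turn": 0},{"gripper": 0,"travel": [-0.03,-0.02,0],"turn": 0},{"gripper": 0,"travel": [0,0,0],"turn": 0}]'

```text
t: 12.2
tcp_pos: [0.4959, -0.1764, 0.3224]
ee_rot: [-1.242, 1.475, -3.095]
contact_force: [0.1, -0.6, 0.1]
grip_width: -0.0
```

```bash
python3 g.py
python3 - <<'E'
from h import *
np.set_printoptions(precision=4,suppress=True)
a,b,st=arm.read_camera("scene"),arm.read_camera("side"),arm.read_state()
w=arm.read_camera("wrist")
z=lambda i,x,y,k,f:cv2.resize(i[y:y+int(55*k),x:x+int(65*k)],None,fx=f,fy=f,interpolation=cv2.INTER_CUBIC)
cv2.imwrite("pics/p7.png",np.hstack([z(a,265,165,1.2,5),z(b,290,200,1.2,5)])[:,:,::-1]); cv2.imwrite("pics/w7.png",w[:,:,::-1])
for n,i,o in(("s",a[165:225,255:285],(255,165)),("d",b[215:260,330:375],(330,215))): print(n,[(np.array(q[0])+o,q[1][4]) for q in blobs(i.copy(),*COL["blue"])])
E
```

```text
t 12.20 tip rel ball start: bx 0.0018 by 0.0008 z 0.2497 F bx 0.3 by -0.5 z 0.1 toolY deg rel base x -0.5 grip -0.0
above [ 0.0258 -0.0546  0.0005]
low [ 0.1323 -0.045  -0.0028]
s [(array([270.6, 208.7]), 47)]
d [(array([332.7, 218.1]), 13), (array([361.9, 229.5]), 34)]
```

View pics/w7.png

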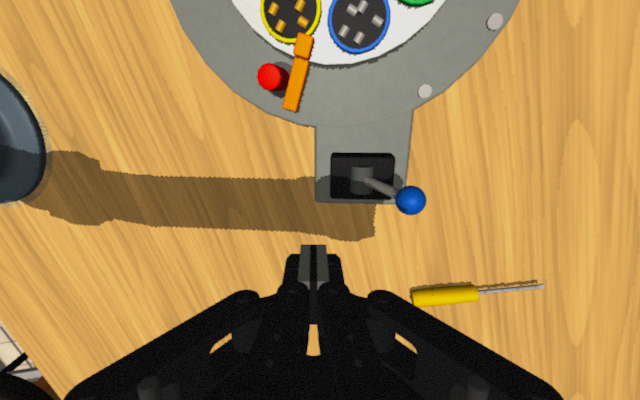

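View pics/p7.png

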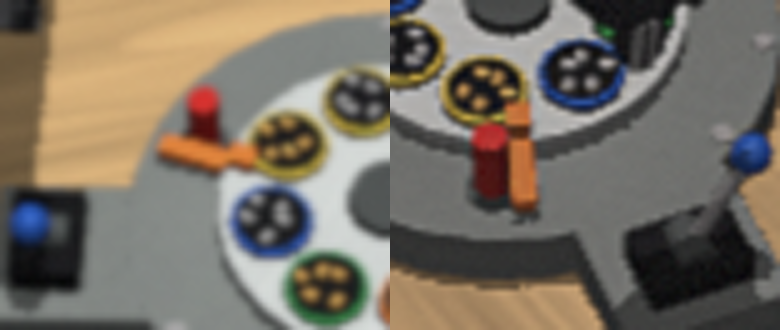

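The ball is now on the far side, at wrist (411,200), and the pointer is still beside the post. One numeric check of both before handing in.

Run:
```python
from h import *
np.set_printoptions(precision=4,suppress=True)
st=arm.read_state(); w=cam("wrist",st)
p=tri(cam("scene"),(270.6,208.7),cam("side"),(361.9,229.5)); d=p[0]-[.487,-.177,.1405]
X=np.array([np.cos(-.275),np.sin(-.275),0]); print("ball",p,"moved bx",d@X, "wrist",onz(w,(411,200),.137))
for f in ("w6","w7"): pass
im=cv2.imread("pics/w7.png")[:,:,::-1].copy()
h=cv2.cvtColor(im,cv2.COLOR_RGB2HSV); m=cv2.inRange(h,(8,150,120),(18,255,255)); m[:60]=0;m[120:]=0;m[:,:280]=0;m[:,325:]=0
q=cv2.findNonZero(m)[:,0]; r=cv2.minAreaRect(q); bx=cv2.boxPoints(r); print("arm box",r)
wp=np.array([onz(w,c,.063) for c in bx]); print("sides mm",np.linalg.norm(wp-np.roll(wp,-1,0),axis=1)*1000)
c=wp.mean(0); L=np.linalg.norm(wp-np.roll(wp,-1,0),axis=1); i=L.argmax(); u=(wp[(i+1)%4]-wp[i])[:2]; u/=np.linalg.norm(u)
b=[x for x in blobs(im[50:110,240:300].copy(),*COL["red"])]; print(b)
s=onz(w,(271,76.5),.099); v=(s-c)[:2]; print("post",s,"perp dist arm centreline - post axis mm",abs(u[0]*v[1]-u[1]*v[0])*1000)
```

```text
ball (array([ 0.5598, -0.1982,  0.1434]), np.float64(0.002596332627941143)) moved bx 0.07585124438691138 wrist [ 0.5593 -0.197   0.137 ]
arm box ((293.7353210449219, 89.55883026123047), (15.764814376831055, 63.786869049072266), 14.03624439239502)
sides mm [62.5633 15.7842 62.4567 16.9876]
[([31.9, 27.0], [17, 13, 32, 28, 654])]
post [ 0.4647 -0.0636  0.099 ] perp dist arm centreline - post axis mm 17.415750993596866
```

```bash
python3 -c "
from cell import arm
print(arm.close_job())"
```

```text
the job is handed in; nothing more can be done
None
```

The carousel's orange arm is resting against the red stop post, and the blue clamp lever is fully over. I handed the job in at about 12.5 s, with the gripper clear of everything.

- **Carousel:** The stop was on the −y side of the plinth, so I led the crank knob about 108° clockwise. I felt the contact as the force at the knob rising from about 4 N (friction) to 8 N as it stalled. That puts my estimate of the peak load on the post at about 2.2 N, against the 7 N limit. I then released the knob and lifted straight up.
- **Contact check:** After release, the pictures show the pointer still against the post. The measured distance from its centreline to the post's axis is 17.4 mm, where 20 mm is just touching. That agrees with contact within the roughly 2 mm calibration plus about 1 mm of squeeze. It does not confirm the exact load left on the post.
- **Clamp:** I pushed the ball over with shut fingers until the force rose to about 11 N along the push and 12 N upward at the end stop. The ball moved 75.9 mm, against 76 mm expected, and stayed there.
- **Bystanders:** My path did not go near the carton, bin, jar or screwdriver. I did not measure them again at the end.

The knob's measured radius came out at about 81 mm instead of 84 mm. I put that down to a small error in the axis estimate plus the knob sliding between the pads.

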